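Put the spice jars back in reverse order

TASK

The four spice jars were refilled back to front in the wooden tray. Move them all into the black metal rack in reverse order, one upright in each bay, flat on its floor: seen from the robot, the jar that is leftmost in the tray goes into the rack's rightmost bay, the second from the left into the second from the right, and so on. Do not tip any jar over.

Things in the scene. Friction and masses are not known exactly. Their poses are not given: they have to be found in the camera images.
- tray: fixed wooden tray with brass handles; a jar stands in each bay at the start. 74 x 290 x 28 mm; origin: centre of underside. Four bays in a row at y = +105, +35, -35, -105 mm (x 0; +y = left seen from the robot, +x = away from it), each 64 x 65 mm clear, floor 5 mm above the origin; outer walls 5 mm thick, to 28 mm; dividers 4 mm, to 22 mm.
- rack: fixed black metal rack with bright dividers and steel handles, empty at the start. 74 x 290 x 28 mm; origin: centre of underside. Four bays in a row at y = +105, +35, -35, -105 mm (x 0; +y = left seen from the robot, +x = away from it), each 64 x 65 mm clear, floor 5 mm above the origin; outer walls 5 mm thick, to 28 mm; dividers 4 mm, to 22 mm.
- jar_red: loose spice jar with a bright red screw lid, 45 mm across, 106 mm tall, about 0.11 kg, standing upright; the round lid is the top 20 mm and is fixed to the jar; origin at the centre of its underside, z up along the jar; any yaw
- label_red: bright red label, 16 x 44 mm, lying fixed on the front wall of the wooden tray (about 32 mm above the worktop) at the bay in which the jar with the bright red lid stands at the start; it stays there as a reminder of that bay. Origin at the centre of its underside, 38.5 mm in front (tray -x) of the bay's centre
- jar_dark: loose spice jar with a dark brown screw lid that has a green patch on top, 44 mm across, 105 mm tall, about 0.11 kg, standing upright; the round lid is the top 20 mm and is fixed to the jar; origin at the centre of its underside, z up along the jar; any yaw
- label_dark: very dark brown (nearly black) label, 16 x 44 mm, lying fixed on the front wall of the wooden tray (about 32 mm above the worktop) at the bay in which the jar with the dark brown lid stands at the start; it stays there as a reminder of that bay. Origin at the centre of its underside, 38.5 mm in front (tray -x) of the bay's centre
- jar_gold: loose spice jar with a yellow-gold screw lid, 42 mm across, 96 mm tall, about 0.11 kg, standing upright; the round lid is the top 20 mm and is fixed to the jar; origin at the centre of its underside, z up along the jar; any yaw
- label_gold: yellow-gold label, 16 x 44 mm, lying fixed on the front wall of the wooden tray (about 32 mm above the worktop) at the bay in which the jar with the yellow-gold lid stands at the start; it stays there as a reminder of that bay. Origin at the centre of its underside, 38.5 mm in front (tray -x) of the bay's centre
- jar_white: loose spice jar with a white screw lid, 46 mm across, 100 mm tall, about 0.11 kg, standing upright; the round lid is the top 20 mm and is fixed to the jar; origin at the centre of its underside, z up along the jar; any yaw
- label_white: white label, 16 x 44 mm, lying fixed on the front wall of the wooden tray (about 32 mm above the worktop) at the bay in which the jar with the white lid stands at the start; it stays there as a reminder of that bay. Origin at the centre of its underside, 38.5 mm in front (tray -x) of the bay's centre
Not all that is in view belongs to the job. Leave any blue look-alike of the jar_white alone.

How it is judged (in metres and radians):
At the end, for the whole second after the job is handed in: Each jar stands upright (within 0.12 rad) and still on the floor of the rack's bay that mirrors the tray bay marked by its own coloured label (tray y -> rack -y), within 18 mm of the bay's centre along the row, 15 mm across it, and 4 mm of the floor's height (((y of label_red in the frame of tray between 0.085 and 0.125 m and y of jar_red in the frame of rack between -0.123 and -0.087 m) or (y of label_red in the frame of tray between 0.015 and 0.055 m and y of jar_red in the frame of rack between -0.053 and -0.017 m) or (y of label_red in the frame of tray between -0.055 and -0.015 m and y of jar_red in the frame of rack between 0.017 and 0.053 m) or (y of label_red in the frame of tray between -0.125 and -0.085 m and y of jar_red in the frame of rack between 0.087 and 0.123 m)) and x of jar_red in the frame of rack between -0.015 and 0.015 m and z of jar_red in the frame of rack between 0.001 and 0.009 m and angle between each of jar_red, jar_dark, jar_gold, jar_white's own z axis and vertical below 0.12 rad and linear speed of each of jar_red, jar_dark, jar_gold, jar_white below 0.02 m/s and ((y of label_dark in the frame of tray between 0.085 and 0.125 m and y of jar_dark in the frame of rack between -0.123 and -0.087 m) or (y of label_dark in the frame of tray between 0.015 and 0.055 m and y of jar_dark in the frame of rack between -0.053 and -0.017 m) or (y of label_dark in the frame of tray between -0.055 and -0.015 m and y of jar_dark in the frame of rack between 0.017 and 0.053 m) or (y of label_dark in the frame of tray between -0.125 and -0.085 m and y of jar_dark in the frame of rack between 0.087 and 0.123 m)) and x of jar_dark in the frame of rack between -0.015 and 0.015 m and z of jar_dark in the frame of rack between 0.001 and 0.009 m and ((y of label_gold in the frame of tray between 0.085 and 0.125 m and y of jar_gold in the frame of rack between -0.123 and -0.087 m) or (y of label_gold in the frame of tray between 0.015 and 0.055 m and y of jar_gold in the frame of rack between -0.053 and -0.017 m) or (y of label_gold in the frame of tray between -0.055 and -0.015 m and y of jar_gold in the frame of rack between 0.017 and 0.053 m) or (y of label_gold in the frame of tray between -0.125 and -0.085 m and y of jar_gold in the frame of rack between 0.087 and 0.123 m)) and x of jar_gold in the frame of rack between -0.015 and 0.015 m and z of jar_gold in the frame of rack between 0.001 and 0.009 m and ((y of label_white in the frame of tray between 0.085 and 0.125 m and y of jar_white in the frame of rack between -0.123 and -0.087 m) or (y of label_white in the frame of tray between 0.015 and 0.055 m and y of jar_white in the frame of rack between -0.053 and -0.017 m) or (y of label_white in the frame of tray between -0.055 and -0.015 m and y of jar_white in the frame of rack between 0.017 and 0.053 m) or (y of label_white in the frame of tray between -0.125 and -0.085 m and y of jar_white in the frame of rack between 0.087 and 0.123 m)) and x of jar_white in the frame of rack between -0.015 and 0.015 m and z of jar_white in the frame of rack between 0.001 and 0.009 m); the robot touches nothing.
It fails at once if the jar with the red lid is tipped over (angle between jar_red's own z axis and vertical above 0.7 rad).
It fails at once if the jar with the dark lid is tipped over (angle between jar_dark's own z axis and vertical above 0.7 rad).
It fails at once if the jar with the gold lid is tipped over (angle between jar_gold's own z axis and vertical above 0.7 rad).
It fails at once if the jar with the white lid is tipped over (angle between jar_white's own z axis and vertical above 0.7 rad).
It also fails if it takes over 109 s, if anything falls off the work surface, if the arm or the gripper's body presses on something with over 40 N, if the wrist force passes 120 N, or if a joint passes its speed limit or range.

ROBOT

A 7-joint arm with a two-finger parallel gripper is mounted at the origin on a cart in front of the work surface, level with it; the furniture and walls round the work are solid. World frame = base frame: x ahead of the robot, y to its left, z up, the work surface at z = 0. Lengths are in mm, angles in rad, forces in N, time in s.
With the tool pointing down it reaches from about 400 to 875 mm from the base axis. Payload 19.3 kg.
Tool frame: the origin (TCP) lies at the very end of the fingers, on their centre line; the grasp point (between the pads) lies 19 mm behind it (grip_point_offset is the z of the grasp point in the tool frame, in mm); z points along the fingers, y is the line along which they close (so a half turn about z gives the same grasp; the last joint's range is limited). The gripper opens to 85 mm and grips with 20 to 120 N. Pads are 22 mm wide; open, the fingers measure 114 mm over their backs; the gripper's body (76 mm by 85 mm) begins 54 mm behind the grasp point. The pads swing forward as they close: fully open they stand 13 mm farther back than shut.
Start: joints at [1.097, 0.521, -0.036, 1.599, 0.021, 1.021, -0.113], TCP at [245.544, -574.737, 231.291] pointing down, gripper open.
Joint ranges: [-2.91, 2.91], [-0.3, 2.13], [-1.5, 1.42], [0.17, 2.43], [-1.26, 4.41], [0.16, 1.93], [-2.52, 2.52]. Speed limits (rad/s): [1.89, 1.89, 2.39, 2.39, 3.01, 3.01, 3.01].

INTERFACE

Orientations are given as a 3x3 rotation matrix whose columns are the frame's x, y, z axes.
In Python, from workcell import movep, movel, goto_joints, open_gripper, clamp, wait, inverse_kinematics, read_state, camera, PlanningError, finish_job, grip_point_offset gives the robot as it stands. Calls block until the motion is done:
- movep(position, orientation): joint-space move of the TCP to a pose.
- movel(position, frame=None, max_speed=150, guard=None): straight line of the TCP; frame=None keeps the orientation; max_speed is the mean speed in mm/s. With guard (N) it stops when the force on the tool has changed by that much, and returns True; else False.
- goto_joints(angles): joint-space move.
- open_gripper() and clamp(): open the fingers fully, or close them until they stop; the grip force is fixed at half the most.
- wait(seconds).
- inverse_kinematics(position, orientation): joint angles nearest the present ones, or None.
- read_state(): the state.
- camera(name): name is "scene" or "top" or "wrist"; returns a dict with "image" (480x640x3 uint8, blue, green, red), "range_z" (480x640 float32, mm along the optical axis (not along the pixel's ray), 0 where there is no reading), "fx", "fy", "cx", "cy" (pixels), "dist_coeffs" ([k1, k2, p1, p2, k3] as OpenCV has them; the pictures are not rectified), "cam_to_world" (4x4, takes a point from camera to world coordinates). Camera axes: x right, y up, looking along -z (the intrinsics and any distortion apply to the point x, -y, -z); pixel columns grow to the right and rows downward; lengths in mm; the calibration is good to about 2 mm. A picture is of the moment at which its call begins.
A pose or a line that the arm cannot do raises PlanningError and nothing moves.
- finish_job(): hands the job in; it is judged then, once.
The state is a dict: "time": time; "qpos": joint angles; "qvel": joint speeds; "joint_efforts": joint torques, N m; "eef_pos": TCP position; "tool_rot": TCP orientation; "ft_force": force on the tool from outside, world axes, zero at the start; "torque": the same for the moment, N m; "finger_gap": finger opening in mm; "gripper_force": force on a finger pad.
Only numpy, scipy, OpenCV 4.12 (cv2) and the standard library are available. Lean on these libraries where they do the work, as an engineer would, in place of code of your own. Each camera call takes 0.05 s, during which the arm holds its last target. There are 200 camera calls.

## Working session

There is one attempt and no reset: what is moved stays moved. The work goes in short steps, each a Python script; the robot and the scene stay as the last script left them, time stands still between calls to the robot, and variables do not carry over. Pictures are saved under pics/ and viewed, at most 14 in all, crops included, and the job is handed in when it is done.

```bash
mkdir -p pics
python3 - <<'E'
from workcell import *
import cv2,numpy as np,pickle
d={}
for n in("top","scene"):
    c=camera(n);d[n]=c;cv2.imwrite(f"pics/{n}0.png",c["image"]);print(n,c["fx"],c["cx"],c["cy"],c["dist_coeffs"],np.round(c["cam_to_world"],3).tolist())
pickle.dump(d,open("d0.pkl","wb"));s=read_state();print(s["time"],s["finger_gap"],np.round(s["tool_rot"],2).tolist(),grip_point_offset)
E
```

```text
top 597.1582199252688 310.27064526555574 236.50010413937505 [0.02427179 0.         0.         0.         0.        ] [[-0.019, 0.979, -0.201, 314.603], [-1.0, -0.019, 0.002, -106.987], [-0.002, 0.201, 0.98, 1099.104], [0.0, 0.0, 0.0, 1.0]]
scene 613.3869776269904 325.96378163977323 252.72896980873395 [-0.03174249  0.          0.          0.          0.        ] [[-0.743, 0.348, -0.572, -201.719], [-0.669, -0.367, 0.646, 708.661], [0.015, 0.862, 0.506, 699.433], [0.0, 0.0, 0.0, 1.0]]
0.1 85.13342839775541 [[0.92, 0.39, -0.0], [0.39, -0.92, 0.0], [-0.0, -0.0, -1.0]] -18.700000000000003
```

View pics/top0.png

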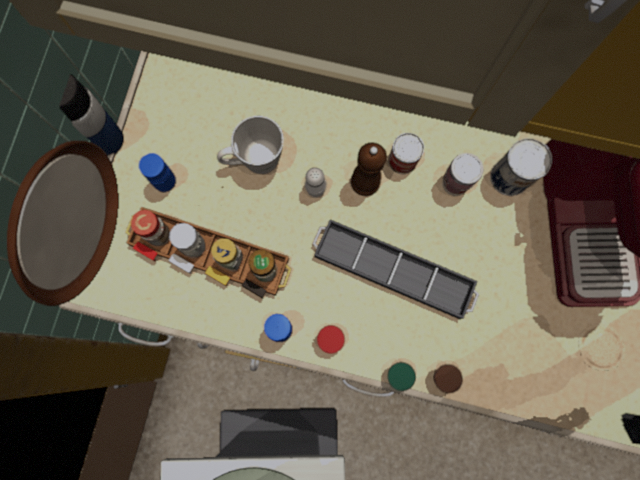

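View pics/scene0.png

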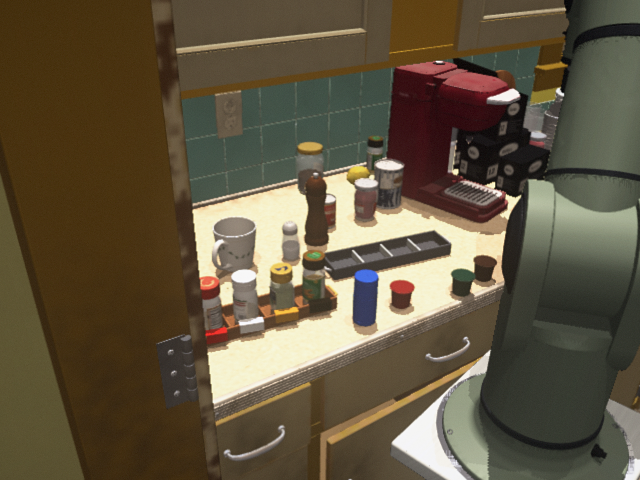

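```bash
cat > h.py <<'E'
from workcell import *
import cv2,numpy as np
def norm(c,uv):
    K=np.array([[c["fx"],0,c["cx"]],[0,c["fy"],c["cy"]],[0,0,1]])
    return cv2.undistortPoints(np.float64(uv).reshape(-1,1,2),K,np.float64(c["dist_coeffs"])).reshape(-1,2)
def plane(c,uv,z):
    n=norm(c,uv);M=np.array(c["cam_to_world"]);d=np.c_[n[:,0],-n[:,1],-np.ones(len(n))]@M[:3,:3].T
    return M[:3,3]+d*((z-M[2,3])/d[:,2])[:,None]
def cloud(c):
    v,u=np.mgrid[:480,:640];uv=np.c_[u.ravel(),v.ravel()];n=norm(c,uv);M=np.array(c["cam_to_world"])
    r=c["range_z"].ravel();P=(np.c_[n[:,0],-n[:,1],-np.ones(len(n))]*r[:,None])@M[:3,:3].T+M[:3,3]
    P[r<=0]=np.nan
    return P.reshape(480,640,3)
SEED=dict(red=(145,219,111),white=(184,237,105),gold=(226,250,101),dark=(262,261,110))
def top_disc(P,c,u,v,z,R=22):
    """centre of the flat lid top near pixel (u,v)"""
    m=np.zeros((480,640),np.uint8);m[v-R:v+R,u-R:u+R]=1
    m&=(np.abs(P[...,2]-z)<7).astype(np.uint8)
    cs=max(cv2.findContours(m,0,1)[0],key=cv2.contourArea)
    w=plane(c,cs.reshape(-1,2),z)[:,:2].astype(np.float32);(x,y),r=cv2.minEnclosingCircle(w)
    return np.array([x,y]),r,np.nanmedian(P[...,2][m>0])
def blob(c,m,z):
    cs=max(cv2.findContours(m.astype(np.uint8),0,1)[0],key=cv2.contourArea)
    return cv2.minAreaRect(plane(c,cs.reshape(-1,2),z)[:,:2].astype(np.float32))
E
python3 - <<'E'
from h import *
import pickle
d=pickle.load(open("d0.pkl","rb"));c=d["top"];P=cloud(c)
for k,(u,v,z) in SEED.items(): print(k,top_disc(P,c,u,v,z))
for n,(a,b,e,f) in dict(rack=(305,215,485,325),tray=(118,200,300,305)).items():
    w=np.zeros((480,640),bool);w[b:f,a:e]=1
    m=w&(P[...,2]>20)&(P[...,2]<36)
    print(n,blob(c,cv2.morphologyEx(m.astype(np.uint8),cv2.MORPH_CLOSE,np.ones((9,9))),28))
hsv=cv2.cvtColor(c["image"],cv2.COLOR_BGR2HSV)
print("table z",np.nanmedian(P[340:360,200:240,2]))
# labels by height and colour
print({p:(hsv[p[1],p[0]].tolist(),np.round(P[p[1],p[0]]).tolist()) for p in [(146,253),(181,264),(217,277),(254,292),(278,326),(372,150)]})
im=c["image"];a=cv2.resize(im[195:310,110:310],None,fx=4,fy=4,interpolation=2);cv2.imwrite("pics/crop_tray.png",a)
a=cv2.resize(im[205:335,300:490],None,fx=4,fy=4,interpolation=2);cv2.imwrite("pics/crop_rack.png",a)
E
```

```text
red (array([547.42663574, 172.52761841]), 23.768451690673828, np.float64(111.530291929589))
white (array([524.08013916, 106.45623016]), 23.396730422973633, np.float64(105.5738387345213))
gold (array([498.4822998,  38.8862915]), 21.47629737854004, np.float64(102.16945723225416))
dark (array([476.87930298, -25.88472748]), 21.995145797729492, np.float64(111.0360895351618))
rack ((474.1806945800781, -260.643310546875), (309.99639892578125, 75.35882568359375), 65.42566680908203)
tray ((507.6763916015625, 80.78767395019531), (311.4622497558594, 87.74459838867188), 69.91948699951172)
table z -416.45337191744034
{(146, 253): ([0, 196, 176], [509.0, 189.0, 34.0]), (181, 264): ([115, 8, 187], [488.0, 125.0, 31.0]), (217, 277): ([25, 145, 178], [463.0, 60.0, 31.0]), (254, 292): ([15, 54, 47], [434.0, -7.0, 33.0]), (278, 326): ([109, 156, 172], [370.0, -53.0, 101.0]), (372, 150): ([0, 0, 180], [648.0, -212.0, 170.0])}
```

View pics/crop_tray.png

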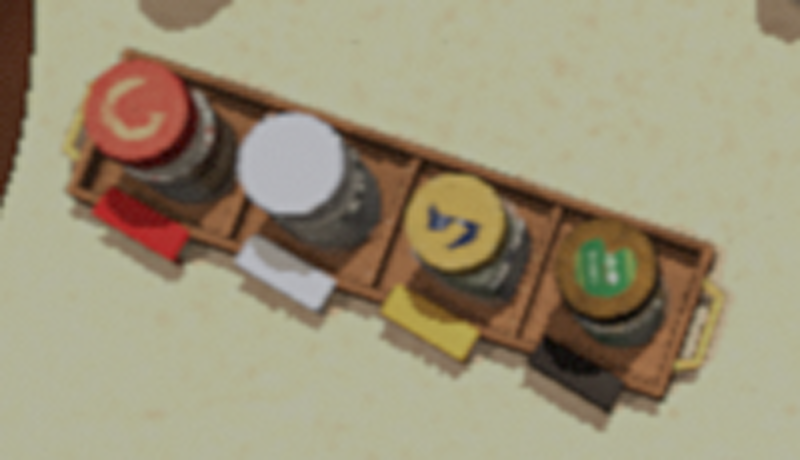

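View pics/crop_rack.png

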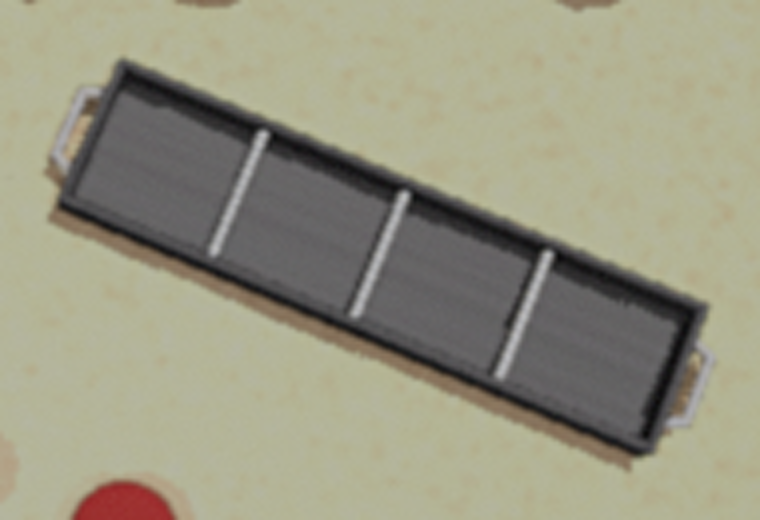

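In the tray from left to right the crop shows red (145,222), white (185,240), gold (225,255) and dark (262,265), and each label matches its jar. The rack is centred near (395,268) and empty.

Look-alikes:
- **Red:** pod (331,340).
- **Dark:** pod (447,379), mill (370,165).
- **White:** blue jar (278,328), blue can (157,172), salt shaker (315,180), pale-lidded jars (407,150) and (463,172).
- **Gold:** none.

I'm choosing the four that stand in the tray.

```bash
cat >> h.py <<'E'
H=dict(red=106,white=100,gold=96,dark=105); YB=dict(red=-105,white=-35,gold=35,dark=105)
def rot(yaw,s=1):
    y=s*np.array([np.cos(yaw),np.sin(yaw),0]);z=np.array([0,0,-1.]);return np.c_[np.cross(y,z),y,z]
E
python3 - <<'E'
from h import *
import pickle
d=pickle.load(open("d0.pkl","rb"));c=d["top"];P=cloud(c)
q=np.array([[262,133],[213,255],[405,191],[355,316],[548,253],[501,378]])/4+[299.6,204.6]
w=plane(c,q,22)[:,:2].reshape(3,2,2);print(w.mean(1).round(1).tolist());v=(w[:,0]-w[:,1]);print(np.degrees(np.arctan2(v[:,1],v[:,0])))
r=w.mean(1);e=r[0]-r[2];print("row yaw",np.degrees(np.arctan2(-e[0],e[1])),np.linalg.norm(e))
print("blue can",plane(c,[[165,188],[157,172]],0).round())
for s in(1,-1):
  for yaw,p in((-20,(547,172)),(-20,(477,-26)),(-24.5,(517,-165)),(-24.5,(430,-356))):
    for z in (60,220):print(s,p,z,np.round(inverse_kinematics([*p,z],rot(np.radians(yaw),s)) if inverse_kinematics([*p,z],rot(np.radians(yaw),s)) is not None else np.nan,2))
E
```

```text
[[503.5, -197.7], [474.8, -261.5], [445.3, -325.4]]
[-23.46537812 -24.06664767 -23.59684825]
row yaw -24.495566071342083 140.37290472711635
blue can [[640. 166.   0.]
 [673. 183.   0.]]
1 (547, 172) 60 [-0.08  0.71 -0.47  1.84  0.48  0.7  -1.17]
1 (547, 172) 220 [ 0.1   0.54 -0.73  1.72  0.41  1.04 -1.12]
1 (477, -26) 60 [ 0.2   0.59 -0.35  2.09  0.4   0.52 -0.8 ]
1 (477, -26) 220 [ 0.35  0.34 -0.52  1.97  0.21  0.89 -0.63]
1 (517, -165) 60 [ 0.4   0.65 -0.28  1.93  0.3   0.6  -0.5 ]
1 (517, -165) 220 [ 0.47  0.42 -0.36  1.82  0.18  0.93 -0.4 ]
1 (430, -356) 60 [ 0.73  0.66 -0.2   1.89  0.21  0.61 -0.03]
1 (430, -356) 220 [ 0.78  0.44 -0.26  1.78  0.14  0.94  0.03]
-1 (547, 172) 60 [ 0.37  1.08 -1.28  1.82  1.13  1.2   1.5 ]
-1 (547, 172) 220 [ 0.39  0.77 -1.27  1.71  0.77  1.26  1.72]
-1 (477, -26) 60 [-0.71  0.85  0.95  2.14 -1.09  0.76 -2.52]
-1 (477, -26) 220 [ 0.85  0.59 -1.27  1.95  0.64  1.09  2.1 ]
-1 (517, -165) 60 [-0.36  0.85  0.84  1.97 -0.94  0.77 -2.51]
-1 (517, -165) 220 [-0.58  0.83  1.32  1.87 -0.88  1.19 -2.52]
-1 (430, -356) 60 [ 0.27  0.72  0.45  1.92 -0.52  0.62 -2.51]
-1 (430, -356) 220 [ 0.01  0.57  0.85  1.82 -0.51  0.98 -2.5 ]
```

```bash
cat >> h.py <<'E'
RC=np.array([474.6,-261.2]);RY=np.radians(-24.4);TY=np.radians(-19.8);UP=215
def pick(k,xy,first=False):
    zt=5+H[k]-28-19          # grip point 28 mm below the jar's top
    if first: movep([*xy,UP],rot(TY))
    else: movel([*xy,UP],rot(TY),max_speed=260)
    movel([*xy,125],max_speed=200)
    if movel([*xy,zt],max_speed=100,guard=12): raise SystemExit("touch on descent")
    clamp();s=read_state();print(k,"gap",s["finger_gap"],"force",s["gripper_force"])
    assert s["finger_gap"]>30
    movel([*xy,zt+25],max_speed=80);movel([*xy,UP],max_speed=200)
def place(k):
    zt=5+H[k]-28-19
    p=RC+YB[k]*np.array([-np.sin(RY),np.cos(RY)])
    movel([*p,UP],rot(RY),max_speed=230);movel([*p,zt+20],max_speed=180)
    g=movel([*p,zt-2],max_speed=40,guard=6);s=read_state();print(k,"gap",s["finger_gap"],"touch",g,s["eef_pos"][2]-zt)
    open_gripper();movel([*p,UP],max_speed=150);print("t",read_state()["time"])
XY=dict(red=(547.4,172.5),white=(524.1,106.5),gold=(498.5,38.9),dark=(476.9,-25.9))
E
python3 - <<'E'
from h import *
pick("dark",XY["dark"],True);place("dark")
cv2.imwrite("pics/a1.png",camera("top")["image"]);cv2.imwrite("pics/a1w.png",camera("wrist")["image"])
E
```

```text
dark gap 42.6046020191784 force 59.38395302044228
dark gap 42.69609228053404 touch True 0.22451686751867328
t 9.1417
```

View pics/a1.png

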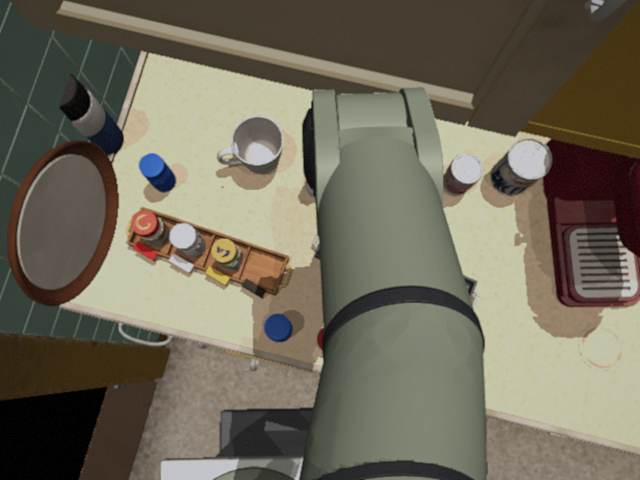

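The tray's right bay is empty and the other three jars have not moved. The arm hides the rack at (395,268). The dark jar touched down at the expected height, so I'll continue with gold, then back off to look.

```bash
cat >> h.py <<'E'
def check(ks):
    c=camera("top");P=cloud(c);R=np.array([[np.cos(RY),-np.sin(RY)],[np.sin(RY),np.cos(RY)]])
    M=np.linalg.inv(np.array(c["cam_to_world"]))
    for k in ks:
        p=RC+YB[k]*R[:,1];q=M@[*p,5+H[k],1];u=int(c["cx"]-c["fx"]*q[0]/q[2]);v=int(c["cy"]+c["fy"]*q[1]/q[2])
        xy,r,z=top_disc(P,c,u,v,5+H[k]);print(k,"rack err",(R.T@(xy-p)).round(1),"r",round(r,1),"z",round(float(z),1))
    return c
E
python3 - <<'E'
from h import *
pick("gold",XY["gold"]);place("gold")
movel([*XY["red"],UP],rot(TY),max_speed=260)
cv2.imwrite("pics/a2.png",check(["dark","gold"])["image"]);print(read_state()["time"])
E
```

```text
gold gap 40.41208853851342 force 59.10804885439575
gold gap 40.237451644117165 touch True 0.0879332040592331
t 17.9167
dark rack err [-1.3  0.5] r 22.3 z 111.3
gold rack err [-1.1  0.3] r 21.6 z 102.5
19.675
```

View pics/a2.png

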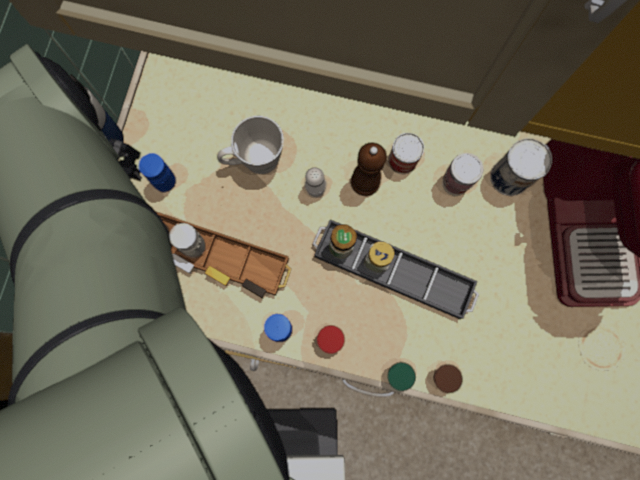

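Dark stands at (343,237) and gold at (380,257) in the rack, both about 1 mm off centre. White and red are still to move. The arm over the red jar is clear of the blue can at (157,172).

Run:
```python
from h import *
pick("red",XY["red"]);place("red")
pick("white",XY["white"]);place("white")
movel([*XY["red"],UP],rot(TY),max_speed=260);wait(.3)
cv2.imwrite("pics/a3.png",check(list(H))["image"]);s=read_state();print(s["time"],s["ft_force"])
```

```text
red gap 43.077237045260105 force 60.1268007728504
red gap 43.471131178920295 touch True 0.0703078336892844
t 28.5333
white gap 43.53806393028469 force 59.668353628367186
white gap 43.03215532090622 touch True 0.27019468416179393
t 38.6583
red rack err [-1.   2.3] r 22.8 z 112.2
white rack err [-0.9  2.4] r 22.8 z 106.2
gold rack err [-0.9 -0.1] r 21.4 z 102.6
dark rack err [-1.3  0.5] r 22.3 z 111.0
40.9833 [-0.04512005  0.33194217 -0.22184346]
```

View pics/a3.png

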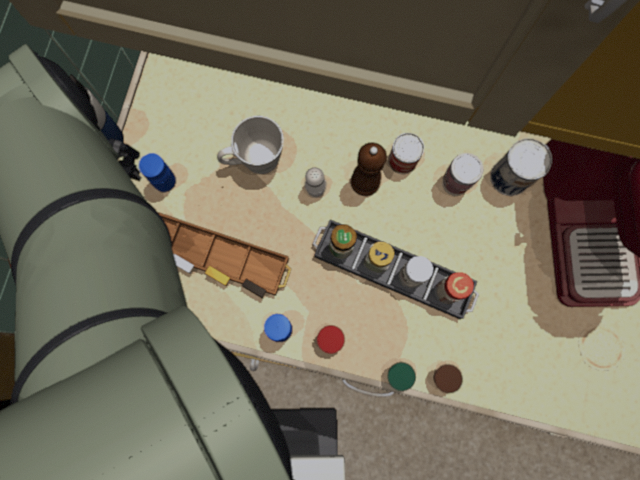

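The rack now holds dark (343,237), gold (380,256), white (418,271) and red (459,286) from left to right. All are upright, within 3 mm of their bay centres and at floor height.

```bash
python3 -c "
from workcell import *
print(finish_job())"
```

```text
the job is handed in; nothing more can be done
None
```

All four jars stand upright in the rack in reverse order (dark, gold, white, red from the left), within about 3 mm of their bay centres in the last camera check; I handed the job in at about 41 s, and no verdict was returned.

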